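# Vent a pressure filter cell through its locked valve

## Task

Vent the steel filter cell: unscrew the small knurled brass lock nut on top of its valve by at least two thirds of a turn (counter-clockwise from above), let go of it, then press the freed steel valve tip right down to its stop for two seconds and let it spring back, leaving the nut unscrewed. Never push down on the valve with more than about 15 N, and leave the sample bottles and the beaker where they stand.

Things in the scene. Friction and masses are not known exactly. Their poses are not given: they have to be found in the camera images.
- cell: Pressure filter cell bolted to the bench: steel cylinder 76 mm wide, rims and aluminium cap 90 mm wide, on a blue 130 mm square foot; flat cap top 92 mm above the bench. A small gauge and a spigot stick out low on its sides. Origin at the centre of its underside, z up.
- cap_top (a point): Centre of the flat cap top, 92 mm above the bench. The vent valve rises from here, upright, on this axis within 1 mm. How far it is screwed in differs each time and is NOT measured: see or feel it. With the nut tight the flat top of its tip pin stands 61 to 83 mm above this point; lock nut's underside 30 to 52 mm above it; below the nut an 11 mm brass stem with a 13 mm collar.
- lock_nut (a joint): Turn of the knurled brass nut (16 mm wide, 12 mm high, round), rad: 0 tight (starts at 0 to 0.3), grows counter-clockwise from above, stop 5.6; turns with 0.05 N m, stays where left. When tight its middle is 25 mm below the pin's top. It climbs the pin's thread by 6 mm a turn; turned while held at one height it presses the pin down. The pin can go down only as far as the nut has climbed.
- tip (a joint): How far the steel tip pin (7 mm wide, flat top, 19 mm of it free above the tight nut, 15 mm when unscrewed by 4.2 rad) is pressed down, m: 0 up, 0.004 at its stop. Its spring pushes back with 3 N at first and 7 N at the stop, and lifts it when released.
- seat (a joint): How far the rubber-mounted seat that carries collar, pin and nut has sunk into the stem, m: 0 unloaded, 0.001 for each 12 N of push down on the pin or nut (so a 7 N press lowers the whole by 0.6 mm more). Beyond 0.0017 (20 N) it is damaged.
- bottle_a: Loose sample bottle with grey contents and white cap, 48 mm diameter, 82 mm high, 0.12 kg; origin at the centre of its underside, z up. Leave it alone.
- bottle_b: Loose sample bottle like bottle_a, brown contents. Leave it alone.
- beaker: Loose empty glass beaker, 64 mm mouth diameter, 85 mm high, 0.12 kg; origin at the centre of its underside, z up. Leave it alone.

How it is judged:
By the outcome, as a careful person would: the job done as asked, in the order asked, and still so for the second after the job is handed in, with the robot touching nothing.
It also fails if it takes over 72 s, if anything falls off the work surface, if the arm or the gripper's body presses on something with over 40 N, if the wrist force passes 120 N, or if a joint passes its speed limit or range.

## Robot

A 7-joint arm with a two-finger parallel gripper is mounted at the origin on the work surface. World frame = base frame: x ahead of the robot, y to its left, z up, the work surface at z = 0. Lengths are in m, angles in rad, forces in N, time in s.
With the tool pointing down it reaches from about 0.425 to 1.025 m from the base axis. Payload 3.6 kg.
Tool frame: the origin (TCP) lies at the very end of the fingers, on their centre line; the grasp point (between the pads) lies 19 mm behind it (ctrl.grip_depth is the z of the grasp point in the tool frame, in m); z points along the fingers, y is the line along which they close (so a half turn about z gives the same grasp; the last joint's range is limited). The gripper opens to 85 mm and grips with 20 to 120 N. Pads are 22 mm wide; open, the fingers measure 114 mm over their backs; the gripper's body (76 mm by 85 mm) begins 54 mm behind the grasp point. The pads swing forward as they close: fully open they stand 13 mm farther back than shut.
Start: joints at [-1.431, 0.591, 0.048, 1.609, -0.033, 0.943, -0.034], TCP at [0.168, 0.705, 0.193] pointing down, gripper open.
Joint ranges: [-2.69, 2.69], [-0.47, 2.24], [-1.27, 1.36], [0.19, 2.51], [-1.53, 4.68], [0.08, 2.07], [-3.09, 3.09]. Speed limits (rad/s): [2.57, 2.57, 3.14, 3.14, 3.14, 3.14, 3.14].

## Interface

Orientations are given as a unit quaternion [w, x, y, z].
In Python, from bench import ctrl, imaging gives the robot as it stands.
- The arm moves only by the shell command python3 -m creep 'ROWS' [FORCE]. ROWS is JSON, a list that holds one entry, the list of rows, each a list of 7 numbers: the turn, a rotation vector about the tool's x, y, z in rad, then the shift along the tool's x, y, z in m, then the opening, from -1 (shut) to 1 (fully open). In form: [[[rx, ry, rz, tx, ty, tz, jaw], ...]]. A call has 1 to 12 rows; each row shifts and turns the commanded pose from where the row before left it, along the tool's axes as they then stand; what a row does not reach is not made up. A row lasts 1/10 s, in which the tool goes at most 50 mm and 8.59 degrees, less where a joint would pass 70% of its speed; a pose out of reach is approached as far as the arm can. A call is refused whole if a number of a shift passes 0.05 or a number of a turn 0.15, either way. A call with a gripper value outside its range is refused whole. The fingers move at their own pace and stop on an object; FORCE is the grip in N (left out, the last holds). Time passes only in rows, so rows that do not move let the fingers close. It gives the time, the measured TCP pose, the force, the opening and the grip force at its end, in the units of the state.
- ctrl.sense(): the state, without advancing time (a new reading comes with each control period).
- imaging.camera(name): name is "side" or "top"; returns the picture (480x640x3 uint8, blue, green, red); there is no depth.
- imaging.camera_info(name): a dict with "fx", "fy", "cx", "cy" (pixels), "k1" (the pictures are not rectified: a ray, as slopes to the right and down, at radius r is drawn at 1 + k1 r^2 times it, then the intrinsics apply), "cam_to_world" (4x4, takes a point from camera to world coordinates). Camera axes: x right, y down, z forward; pixel columns grow to the right and rows downward; lengths in m; the calibration is good to about 2 mm. A picture is of the moment at which its call begins. camera_info takes no time and is no camera call.
- ctrl.close_job(): hands the job in; it is judged then, once.
The state is a dict: "time_s": time; "joint_pos": joint angles; "dq": joint speeds; "effort": joint torques, N m; "position": TCP position; "tcp_rot": TCP orientation; "ft_force": force on the tool from outside, world axes, zero at the start; "moment": the same for the moment, N m; "opening": finger opening in m; "gripper_force": force on a finger pad.
Only numpy, scipy, OpenCV 4.12 (cv2) and the standard library are available. Lean on these libraries where they do the work, as an engineer would, in place of code of your own. Each camera call takes 0.05 s, during which the arm holds its last target. There are 200 camera calls.

## Working session

There is one attempt and no reset: what is moved stays moved. The work goes in short steps, Python scripts to look and compute and a shell command to move; the robot and the scene stay as the last step left them, time stands still between calls to the robot, and variables do not carry over. Pictures are saved under pics/ and viewed, at most 10 in all, crops included, and the job is handed in when it is done.

```bash
mkdir -p pics; python3 - <<'E'
from bench import ctrl, imaging
import cv2,numpy as np
for n in("side","top"):
    cv2.imwrite(f"pics/{n}0.png",imaging.camera(n)); i=imaging.camera_info(n); print(n,i["fx"],i["cx"],i["cy"],i["k1"],np.round(i["cam_to_world"],3).tolist())
s=ctrl.sense(); print({k:np.round(v,3).tolist() for k,v in s.items()}, ctrl.grip_depth)
E
```

```text
side 586.7373466717921 317.22499394538374 229.8848192088183 0.00786594693897448 [[0.919, -0.252, 0.303, 0.276], [-0.393, -0.626, 0.673, -0.641], [0.02, -0.738, -0.675, 0.805], [0.0, 0.0, 0.0, 1.0]]
top 527.3752214262793 325.00350577573107 237.6170292527933 -0.1567956318816642 [[-0.057, -0.971, 0.232, 0.329], [-0.998, 0.055, -0.015, 0.085], [0.002, -0.232, -0.973, 1.216], [0.0, 0.0, 0.0, 1.0]]
{'time_s': 0.1, 'joint_pos': [-1.43, 0.592, 0.048, 1.61, -0.033, 0.943, -0.034], 'dq': [-0.001, -0.001, 0.0, -0.004, -0.0, -0.0, -0.001], 'effort': [0.004, -55.0, 1.554, -19.883, 0.01, 0.004, -0.0], 'position': [0.168, 0.704, 0.192], 'tcp_rot': [-0.0, 0.117, 0.993, -0.001], 'ft_force': [0.866, 0.985, 0.16], 'moment': [0.01, 0.002, 0.076], 'gripper_force': 0.0, 'opening': 0.086} -0.0187
```

View pics/side0.png

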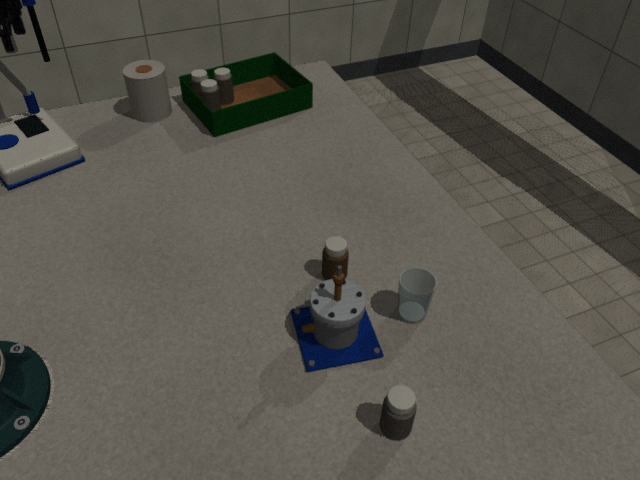

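View pics/top0.png

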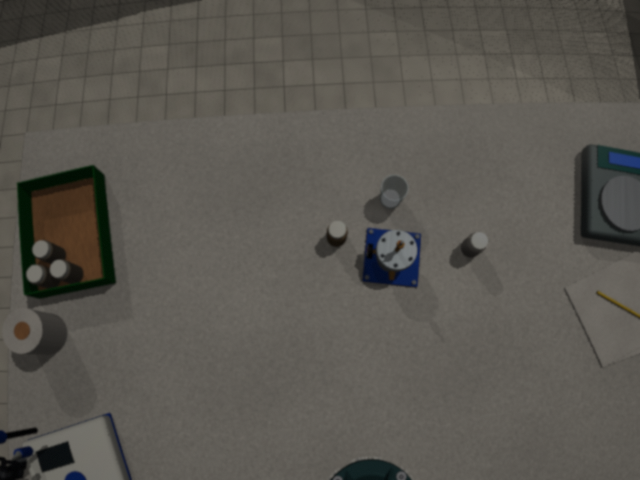

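The side view shows the cell with its cap at about (338,300), the valve at about (340,285), the brown bottle at (336,258), the beaker at (414,295) and the grey bottle at (398,412). In the top view the cap is at about (398,250) and the valve at (400,245). I'll zoom in on both.

```bash
cat > h.py <<'E'
from bench import ctrl, imaging
import cv2,numpy as np
def cam(n):
    i=imaging.camera_info(n); return i,np.array(i["cam_to_world"])
def ray(n,u,v):
    i,T=cam(n); d=np.array([(u-i["cx"])/i["fx"],(v-i["cy"])/i["fy"]]); p=d.copy()
    for _ in range(20): p=d/(1+i["k1"]*(p@p))
    return T[:3,3],T[:3,:3]@np.r_[p,1]
def atz(n,u,v,z):
    o,d=ray(n,u,v); return o+d*(z-o[2])/d[2]
def proj(n,P):
    i,T=cam(n); c=np.linalg.inv(T)@np.r_[P,1]; p=c[:2]/c[2]; p=p*(1+i["k1"]*(p@p))
    return np.array([p[0]*i["fx"]+i["cx"],p[1]*i["fy"]+i["cy"]])
E
python3 - <<'E'
from h import *
a=cv2.imread("pics/side0.png")[255:355,290:390]; b=cv2.imread("pics/top0.png")[215:295,355:435]
f=lambda x:cv2.convertScaleAbs(cv2.resize(x,(400,400),interpolation=cv2.INTER_CUBIC),alpha=1.5)
cv2.imwrite("pics/z1.png",np.hstack([f(a),f(b)]))
E
```

```text
(no output)
```

View pics/z1.png

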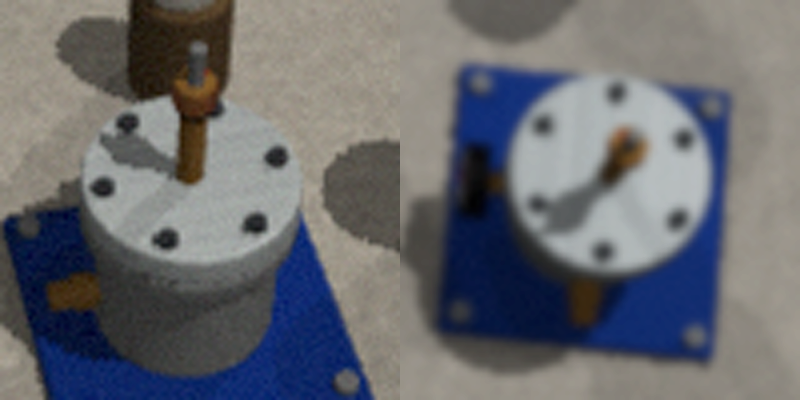

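The zoom shows the cap centre at side (337.8,300) and top (397,250). The pin top is at side (339.5,266.5), and the nut spans about side v 272–283.

```bash
python3 - <<'E'
from h import *
from scipy.optimize import minimize_scalar
s=atz("side",337.7,300,.092);t=atz("top",397,250,.092);print(s,t)
c=(s+t)/2
for q in(s,t,c):
  for z in(.153,.16,.165,.170,.175): print(z,proj("side",[q[0],q[1],z]).round(1),proj("top",[q[0],q[1],z]).round(1))
for nm,n,u,v,z in(("brown","side",336,243,.082),("brownT","top",337.5,228,.082),("grey","side",401,396,.082),("greyT","top",478,240,.082),("beak","side",416.5,281,.085),("beakT","top",395,188,.085)): print(nm,atz(n,u,v,z).round(3))
E
```

```text
[ 0.56119701 -0.09393323  0.092     ] [ 0.55967801 -0.08852302  0.092     ]
0.153 [339.4 273.7] [403.5 243. ]
0.16 [339.6 270.5] [404.  242.2]
0.165 [339.8 268.2] [404.3 241.7]
0.17 [339.9 265.9] [404.7 241.1]
0.175 [340.1 263.6] [405.1 240.6]
0.153 [337.  271.6] [401.  243.8]
0.16 [337.2 268.4] [401.5 243.1]
0.165 [337.4 266.1] [401.8 242.5]
0.17 [337.5 263.8] [402.2 242. ]
0.175 [337.7 261.5] [402.5 241.4]
0.153 [338.2 272.6] [402.2 243.4]
0.16 [338.4 269.5] [402.7 242.7]
0.165 [338.6 267.2] [403.1 242.1]
0.17 [338.7 264.9] [403.4 241.6]
0.175 [338.9 262.5] [403.8 241. ]
brown [0.618 0.036 0.082]
brownT [0.619 0.038 0.082]
grey [ 0.574 -0.28   0.082]
greyT [ 0.574 -0.275  0.082]
beak [ 0.703 -0.1    0.085]
beakT [ 0.704 -0.098  0.085]
```

```bash
python3 -m creep '[[[0,0,0,-0.034,-0.023,-0.007,-1],[0,0,0,-0.034,-0.023,-0.007,-1],[0,0,0,-0.034,-0.023,-0.007,-1],[0,0,0,-0.034,-0.023,-0.007,-1],[0,0,0,-0.034,-0.023,-0.007,-1],[0,0,0,-0.034,-0.023,-0.007,-1],[0,0,0,-0.034,-0.023,-0.007,-1],[0,0,0,-0.034,-0.023,-0.007,-1],[0,0,0,-0.034,-0.023,-0.007,-1],[0,0,0,-0.034,-0.023,-0.007,-1]]]' 20
python3 -m creep '[[[0,0,0,-0.019,-0.038,0,-1],[0,0,0,-0.019,-0.038,0,-1],[0,0,0,-0.019,-0.038,0,-1],[0,0,0,-0.019,-0.038,0,-1],[0,0,0,-0.019,-0.038,0,-1],[0,0,0,-0.019,-0.038,0,-1],[0,0,0,-0.019,-0.038,0,-1],[0,0,0,-0.019,-0.038,0,-1],[0,0,0,-0.019,-0.038,0,-1],[0,0,0,-0.019,-0.038,0,-1],[0,0,0,-0.018,-0.038,0,-1],[0,0,0,0,0,0,-1]]]'
python3 -c "
from h import *
s=ctrl.sense();print(np.round(s['joint_pos'],3))"
```

```text
time_s: 1.1
position: [0.4461, 0.4011, 0.2633]
tcp_rot: [-0.0, 0.117, 0.993, -0.0]
ft_force: [0.4, 0.4, 0.9]
opening: -0.0001
gripper_force: 0.0
time_s: 2.3
position: [0.5511, -0.0602, 0.2635]
tcp_rot: [0.001, 0.122, 0.993, -0.002]
ft_force: [0.0, -0.7, 0.2]
opening: -0.0002
gripper_force: 0.0
[-0.199  0.303  0.285  1.933 -0.1    0.918  1.461]
```

```bash
python3 -m creep '[[[0.0,0,0.15,0,0,0,-1],[0,0,0.15,0,0,0,-1],[0,0,0.15,0,0,0,-1],[0,0,0.15,0,0,0,-1],[0,0,0.15,0,0,0,-1],[0,0,0.15,0,0,0,-1],[0,0,0.15,0,0,0,-1],[0,0,0.15,0,0,0,-1],[0,0,0.15,0,0,0,-1],[0,0,0.15,0,0,0,-1],[0,0,0.15,0,0,0,-1],[0,0,0.15,0,0,0,-1]]]'
python3 -m creep '[[[0.0,0,0.15,0,0,0,-1],[0,0,0.15,0,0,0,-1],[0,0,0.15,0,0,0,-1],[0,0,0.15,0,0,0,-1],[0,0,0.15,0,0,0,-1],[0,0,0.15,0,0,0,-1],[0,0,0.15,0,0,0,-1],[0,0,0.15,0,0,0,-1],[0,0,0.15,0,0,0,-1],[0,0,0.15,0,0,0,-1],[0,0,0.15,0,0,0,-1],[0,0,0.15,0,0,0,-1]]]'
python3 -m creep '[[[0.0,0,0.15,0,0,0,-1],[0,0,0.15,0,0,0,-1],[0,0,0,0,0,0,-1],[0,0,0,0,0,0,-1]]]'
cat > w.py <<'E'
import sys
from h import *
from scipy.spatial.transform import Rotation as R
s=ctrl.sense();q=s["tcp_rot"];r=R.from_quat([*q[1:],q[0]])
p=np.array(s["position"]);print("j",np.round(s["joint_pos"],3),"p",p.round(4))
print("R",r.as_matrix().round(3).tolist(),"tilt rotvec",(r.inv()*R.align_vectors([[0,0,-1]],[r.as_matrix()[:,2]])[0]*r).as_rotvec().round(4))
if len(sys.argv)>3: print("tool shift",(r.inv().apply(np.array(sys.argv[1:4],float)-p)).round(4))
E
python3 w.py 0.561 -0.091 0.205
```

```text
time_s: 3.5
position: [0.5505, -0.051, 0.263]
tcp_rot: [-0.0, 0.852, 0.524, -0.0]
ft_force: [0.9, -0.3, 0.3]
opening: 0.0001
gripper_force: 0.0
time_s: 4.7
position: [0.5506, -0.0508, 0.2629]
tcp_rot: [-0.0, 0.94, -0.342, -0.001]
ft_force: [0.1, -0.4, -0.2]
opening: 0.0001
gripper_force: 0.0
time_s: 5.1
position: [0.5507, -0.0513, 0.2629]
tcp_rot: [0.0, 0.88, -0.474, -0.0]
ft_force: [0.1, -1.0, -1.0]
opening: -0.0005
gripper_force: 0.0
j [-0.827  0.596  1.279  1.956 -0.65   1.093 -1.826] p [ 0.5507 -0.0513  0.2629]
R [[0.55, -0.835, -0.001], [-0.835, -0.55, 0.0], [-0.001, 0.001, -1.0]] tilt rotvec [0.0008 0.0005 0.    ]
tool shift [0.0388 0.0132 0.0579]
```

```bash
python3 -m creep '[[[0,0,0,0.02,0.006,0.01,-1],[0,0,0,0.019,0.007,0.01,-1],[0,0,0,0,0,0.02,-1],[0,0,0,0,0,0.018,-1],[0,0,0,0,0,0,-1],[0,0,0,0,0,0,-1],[0,0,0,0,0,0,-1]]]'
python3 w.py; python3 - <<'E'
from h import *
f=lambda x:cv2.convertScaleAbs(cv2.resize(x,(400,400),interpolation=cv2.INTER_CUBIC),alpha=1.5)
a,b=imaging.camera("side"),imaging.camera("top")
cv2.imwrite("pics/side1.png",a);cv2.imwrite("pics/top1.png",b)
cv2.imwrite("pics/z2.png",np.hstack([f(a[215:315,290:390]),f(b[200:280,365:445])]))
p=ctrl.sense()["position"];print(proj("side",p),proj("top",p))
E
```

```text
time_s: 5.8
position: [0.5619, -0.0916, 0.2061]
tcp_rot: [-0.0, 0.88, -0.475, 0.001]
ft_force: [-0.4, 0.1, 0.9]
opening: -0.0001
gripper_force: 0.0
j [-0.675  0.658  1.17   1.983 -0.731  1.005 -1.71 ] p [ 0.5619 -0.0916  0.2061]
R [[0.548, -0.837, 0.001], [-0.837, -0.548, -0.0], [0.001, -0.001, -1.0]] tilt rotvec [-0.0009 -0.0008  0.    ]
[340.92431846 247.57300732] [406.2930269  236.65941361]
```

View pics/z2.png

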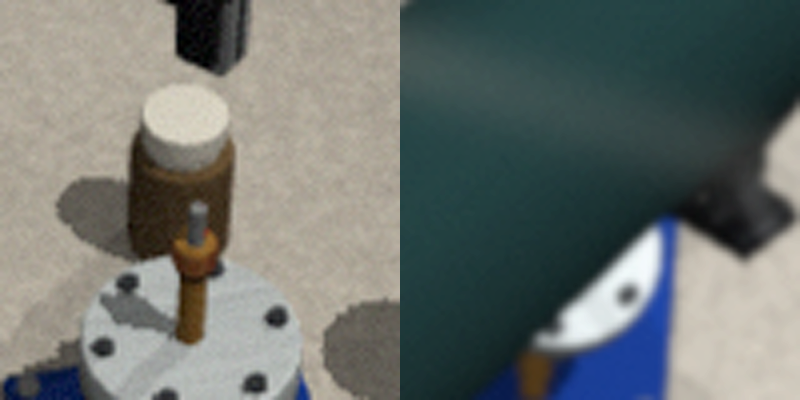

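The fingertip appears at side about (343,231), but the projected TCP is (341,248). I need the full picture to see why.

```bash
python3 - <<'E'
import cv2,numpy as np
f=lambda x:cv2.convertScaleAbs(cv2.resize(x,(400,600),interpolation=cv2.INTER_CUBIC),alpha=1.8)
a,b=cv2.imread("pics/side1.png"),cv2.imread("pics/top1.png")
cv2.imwrite("pics/z3.png",np.hstack([f(a[60:360,240:440]),f(b[120:420,300:500])]))
E
```

```text
(no output)
```

View pics/z3.png

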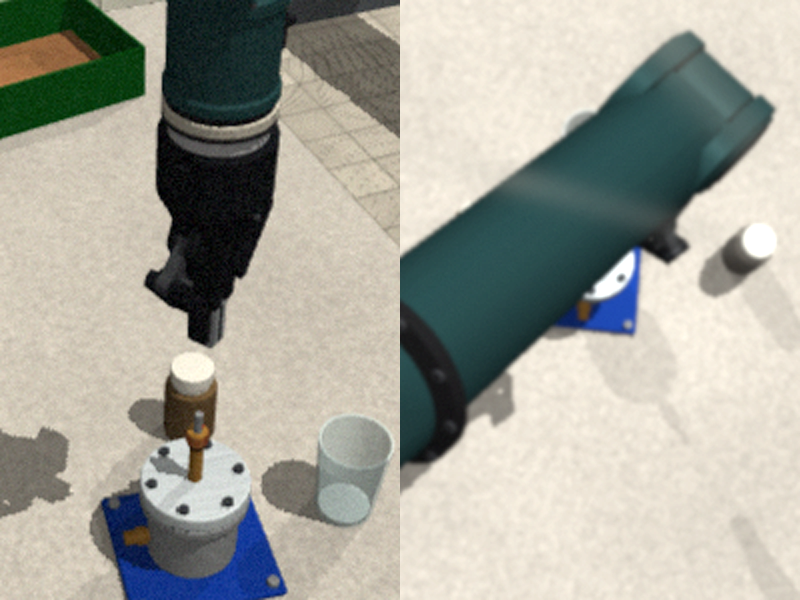

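The fingers are shut, and their tip is at side about (343,231). That doesn't match the reported TCP, so I'll check whether the picture is stale.

```bash
python3 - <<'E'
from h import *
def tip(a):
    c=a[180:262,325:362].max(2)<45   # dark gripper
    n,l,st,ce=cv2.connectedComponentsWithStats(c.astype(np.uint8)); k=[i for i in range(1,n) if st[i,1]==0]; k=max(k,key=lambda i:st[i,4])
    v,u=np.nonzero(l==k); return v.max()+180,u[v>v.max()-4].mean()+325,u[v>v.max()-12].min()+325,u[v>v.max()-12].max()+325
print(tip(cv2.imread("pics/side1.png"))); a=imaging.camera("side"); print(tip(a)); s=ctrl.sense(); print(s["time_s"],s["position"],s["ft_force"],s["opening"])
print("base",proj("side",[0,0,0]),proj("top",[0,0,0]))
for z in(.17,.19,.206,.22,.24): print(z,atz("side",343.5,231,z).round(3))
for z in(.206,.25,.3): print(z,proj("top",[.562,-.092,z]))
E
```

```text
(np.int64(232), np.float64(342.0), np.int64(334), np.int64(350))
(np.int64(232), np.float64(342.06666666666666), np.int64(334), np.int64(350))
5.95 [ 0.56194333 -0.09172742  0.20615037] [ 0.66502438  0.4086218  -0.34300491] -7.830612092523572e-05
base [-27.56149739 403.25120925] [370.59819298 508.49349159]
0.17 [ 0.599 -0.025  0.17 ]
0.19 [ 0.589 -0.045  0.19 ]
0.206 [ 0.581 -0.06   0.206]
0.22 [ 0.574 -0.074  0.22 ]
0.24 [ 0.564 -0.093  0.24 ]
0.206 [406.40836482 236.67461934]
0.25 [409.9296506  231.24485206]
0.3 [414.30770117 224.48554122]
```

```bash
python3 -m creep '[[[0,0,0,0,0,0,1],[0,0,0,0,0,0,1],[0,0,0,0,0,0,1],[0,0,0,0,0,0,1],[0,0,0,0,0,0,1],[0,0,0,0,0,0,1],[0,0,0,0,0,0,1],[0,0,0,0,0,0,1],[0,0,0,0,0,0,1],[0,0,0,0,0,0,1]]]'
python3 - <<'E'
from h import *
from scipy.spatial.transform import Rotation as R
a,b=imaging.camera("side"),imaging.camera("top");cv2.imwrite("pics/side2.png",a)
s=ctrl.sense();q=s["tcp_rot"];r=R.from_quat([*q[1:],q[0]])
k=lambda n,P,im,c:cv2.circle(im,tuple(np.round(proj(n,P)).astype(int).tolist()),1,c,-1)
for y,z,c in((0,0,(0,0,255)),(.043,0,(0,255,255)),(-.043,0,(255,255,0)),(0,-.073,(0,255,0))):
    P=np.array(s["position"])+r.apply([0,y,z]); k("side",P,a,c); k("top",P,b,c)
f=lambda x:cv2.convertScaleAbs(cv2.resize(x,(400,600),interpolation=cv2.INTER_CUBIC),alpha=1.8)
cv2.imwrite("pics/z4.png",np.hstack([f(a[150:300,290:390]),f(b[120:420,300:500])]))
E
```

```text
time_s: 6.95
position: [0.5614, -0.0918, 0.2054]
tcp_rot: [0.0, 0.879, -0.476, 0.0]
ft_force: [0.1, -0.8, -0.4]
opening: 0.0852
gripper_force: 0.0
```

View pics/z4.png

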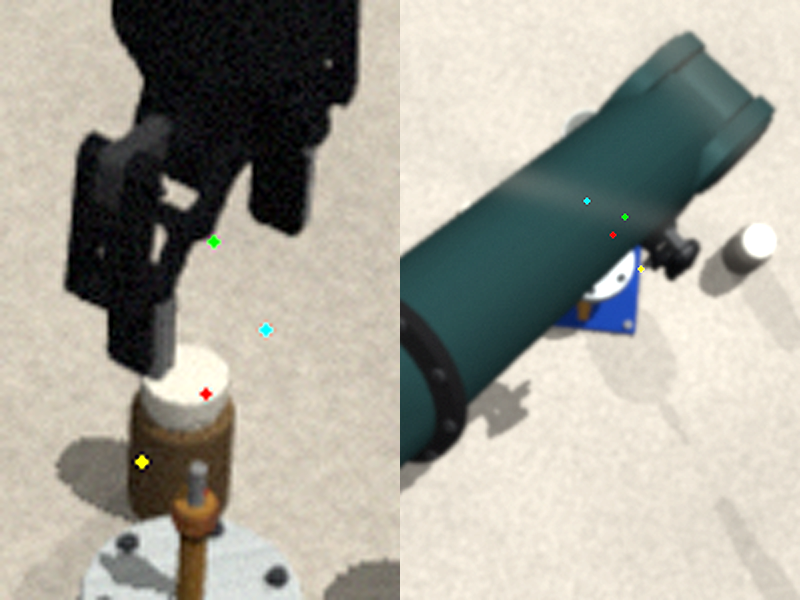

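The jaw appears about 35 mm above where the reported TCP projects, and the sideways match is good. That means the real fingertips are higher than reported, and the top view agrees. I'll descend in stages with the jaw open, checking force and picture.

```bash
python3 -m creep '[[[0,0,0,0,0,0.015,1],[0,0,0,0,0,0.015,1],[0,0,0,0,0,0.015,1],[0,0,0,0,0,0.015,1],[0,0,0,0,0,0,1],[0,0,0,0,0,0,1],[0,0,0,0,0,0,1]]]'
python3 w.py; python3 - <<'E'
from h import *
a,b=imaging.camera("side"),imaging.camera("top");cv2.imwrite("pics/side3.png",a);cv2.imwrite("pics/top3.png",b)
f=lambda x:cv2.convertScaleAbs(cv2.resize(x,(400,600),interpolation=cv2.INTER_CUBIC),alpha=1.8)
cv2.imwrite("pics/z5.png",np.hstack([f(a[180:330,290:390]),f(b[190:310,370:450])]))
E
```

```text
time_s: 7.75
position: [0.5618, -0.0922, 0.1458]
tcp_rot: [0.0, 0.879, -0.476, 0.001]
ft_force: [0.3, 0.2, 0.2]
opening: 0.0857
gripper_force: 0.0
j [-0.613  0.718  1.078  2.033 -0.826  0.908 -1.638] p [ 0.5618 -0.0922  0.1458]
R [[0.547, -0.837, 0.001], [-0.837, -0.547, -0.0], [0.001, -0.0, -1.0]] tilt rotvec [-0.0005 -0.0009 -0.    ]
```

View pics/z5.png

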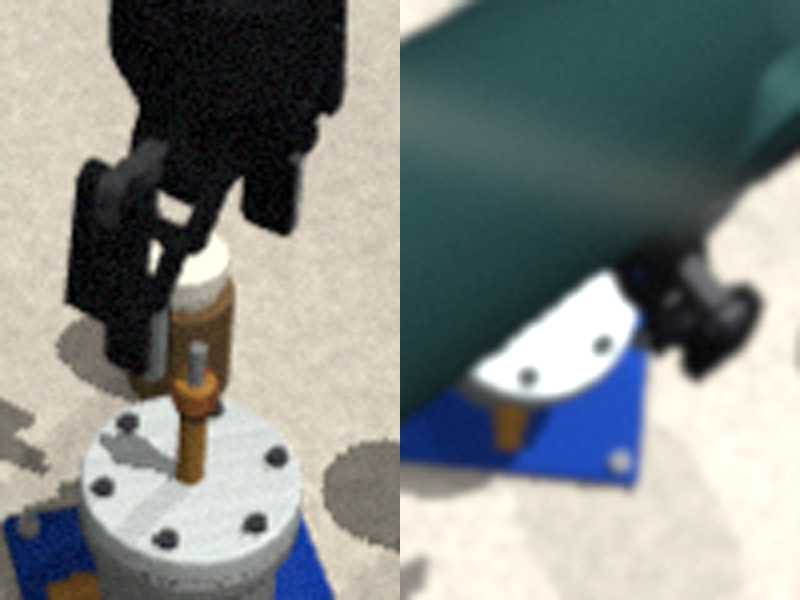

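The near fingertip is at side about (324,272), the far one at (357.5,236.5) and the pin top at (339.3,266.8). So the jaw axis is about 3 mm too far to the right and still well above the nut. I'll correct that and keep descending.

```bash
python3 -m creep '[[[0,0,0,-0.0025,0.002,0.006,1],[0,0,0,0,0,0.012,1],[0,0,0,0,0,0.012,1],[0,0,0,0,0,0,1],[0,0,0,0,0,0,1]]]'
python3 -m creep '[[[0,0,0,0,0,0.009,0.6],[0,0,0,0,0,0.009,0.3],[0,0,0,0,0,0.01,0.2],[0,0,0,0,0,0,0.0],[0,0,0,0,0,0,-0.1],[0,0,0,0,0,0,-0.1],[0,0,0,0,0,0,-0.1]]]'
python3 w.py; python3 - <<'E'
from h import *
a,b=imaging.camera("side"),imaging.camera("top");cv2.imwrite("pics/side4.png",a);cv2.imwrite("pics/top4.png",b)
f=lambda x:cv2.convertScaleAbs(cv2.resize(x,(400,600),interpolation=cv2.INTER_CUBIC),alpha=2)
cv2.imwrite("pics/z6.png",np.hstack([f(a[210:330,300:380]),f(b[190:310,370:450])]))
E
```

```text
time_s: 8.35
position: [0.5579, -0.0907, 0.1147]
tcp_rot: [0.0, 0.879, -0.476, -0.001]
ft_force: [0.6, 0.4, 1.0]
opening: 0.0854
gripper_force: 0.0
time_s: 9.05
position: [0.5586, -0.091, 0.0878]
tcp_rot: [-0.0, 0.879, -0.476, 0.0]
ft_force: [0.7, -0.6, -0.9]
opening: 0.0381
gripper_force: 0.0
j [-0.556  0.777  0.981  2.076 -0.93   0.814 -1.558] p [ 0.5586 -0.091   0.0878]
R [[0.547, -0.837, 0.001], [-0.837, -0.547, -0.0], [0.001, -0.001, -1.0]] tilt rotvec [-0.0005 -0.0005 -0.    ]
```

View pics/z6.png

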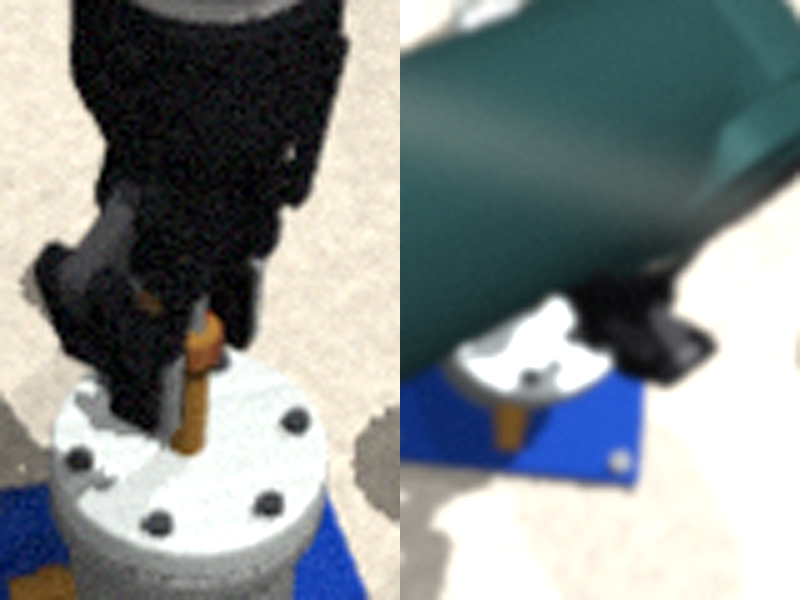

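The fingertips straddle the stem (near tip about side (329,294), nut at about (341,277)), and the jaw axis is in line with it. I'll raise 5 mm to centre the pads on the nut, then close.

```bash
python3 -m creep '[[[0,0,0,0,0,-0.005,-0.1],[0,0,0,0,0,0,-0.3],[0,0,0,0,0,0,-0.5],[0,0,0,0,0,0,-0.6],[0,0,0,0,0,0,-0.7],[0,0,0,0,0,0,-0.8],[0,0,0,0,0,0,-0.9],[0,0,0,0,0,0,-0.9]]]' 25
python3 w.py
```

```text
time_s: 9.95
position: [0.5621, -0.0888, 0.0931]
tcp_rot: [-0.002, 0.88, -0.475, 0.002]
ft_force: [4.6, 3.8, 0.5]
opening: 0.0147
gripper_force: 24.3
j [-0.562  0.771  0.987  2.07  -0.924  0.822 -1.566] p [ 0.5621 -0.0888  0.0931]
R [[0.548, -0.836, 0.005], [-0.836, -0.548, 0.002], [0.001, -0.006, -1.0]] tilt rotvec [-0.0056 -0.001   0.    ]
```

Gripped: the opening is 14.7 mm and the arm gave about 4 mm along tool −y. I'll re-centre, then start the turn, which is counter-clockwise from above (negative about tool z), rising about 0.14 mm per row.

```bash
python3 -m creep '[[[0,0,0,0,-0.002,0,-0.9],[0,0,0,0,-0.002,0,-0.9],[0,0,0,0,0,0,-0.9],[0,0,0,0,0,0,-0.9]]]' 30
python3 w.py
python3 -m creep '[[[0,0,-0.1,0,0,-0.0001,-0.9],[0,0,-0.1,0,0,-0.0001,-0.9],[0,0,-0.1,0,0,-0.0001,-0.9],[0,0,-0.1,0,0,-0.0001,-0.9],[0,0,-0.1,0,0,-0.0001,-0.9],[0,0,-0.1,0,0,-0.0001,-0.9],[0,0,0,0,0,0,-0.9]]]'
python3 w.py; python3 -c "
from h import *
s=ctrl.sense();print(np.round(s['ft_force'],2),np.round(s['moment'],3))"
```

```text
time_s: 10.35
position: [0.562, -0.0888, 0.0927]
tcp_rot: [-0.0, 0.879, -0.476, 0.0]
ft_force: [1.4, 1.0, 4.3]
opening: 0.0141
gripper_force: 29.6
j [-0.564  0.775  0.99   2.067 -0.92   0.825 -1.573] p [ 0.562  -0.0888  0.0927]
R [[0.547, -0.837, 0.001], [-0.837, -0.547, -0.0], [0.001, -0.001, -1.0]] tilt rotvec [-0.0006 -0.0005 -0.    ]
time_s: 11.05
position: [0.562, -0.0888, 0.0933]
tcp_rot: [-0.0, 0.981, -0.195, 0.0]
ft_force: [1.9, -0.2, 2.3]
opening: 0.0145
gripper_force: 29.5
j [-0.486  0.697  0.838  2.064 -0.792  0.735 -1.1  ] p [ 0.562  -0.0888  0.0933]
R [[0.924, -0.383, 0.001], [-0.383, -0.924, 0.0], [0.001, -0.001, -1.0]] tilt rotvec [-0.0008 -0.0009  0.    ]
[ 1.88 -0.16  2.35] [ 0.149 -0.407  0.038]
```

```bash
python3 -m creep '[[[0,0,-0.15,0,0,-0.00016,-0.9],[0,0,-0.15,0,0,-0.00016,-0.9],[0,0,-0.15,0,0,-0.00016,-0.9],[0,0,-0.15,0,0,-0.00016,-0.9],[0,0,-0.15,0,0,-0.00016,-0.9],[0,0,-0.15,0,0,-0.00016,-0.9],[0,0,-0.15,0,0,-0.00016,-0.9],[0,0,-0.15,0,0,-0.00016,-0.9],[0,0,0,0,0,0,-0.9]]]'
python3 w.py
python3 -m creep '[[[0,0,-0.15,0,0,-0.00015,-0.9],[0,0,-0.15,0,0,-0.00015,-0.9],[0,0,-0.15,0,0,-0.00015,-0.9],[0,0,-0.15,0,0,-0.00015,-0.9],[0,0,-0.15,0,0,-0.00015,-0.9],[0,0,-0.15,0,0,-0.00015,-0.9],[0,0,-0.15,0,0,-0.00015,-0.9],[0,0,-0.15,0,0,-0.00015,-0.9],[0,0,0,0,0,0,-0.9]]]'
python3 w.py
```

```text
time_s: 11.95
position: [0.5621, -0.0889, 0.0945]
tcp_rot: [0.0, 0.92, 0.392, 0.001]
ft_force: [1.1, 1.9, 2.7]
opening: 0.0141
gripper_force: 29.5
j [-0.284  0.588  0.511  2.056 -0.489  0.616 -0.204] p [ 0.5621 -0.0889  0.0945]
R [[0.693, 0.721, 0.001], [0.721, -0.693, 0.0], [0.001, 0.001, -1.0]] tilt rotvec [ 0.0006 -0.0009  0.    ]
time_s: 12.85
position: [0.5621, -0.0888, 0.0954]
tcp_rot: [0.0, 0.539, 0.843, 0.0]
ft_force: [2.4, 1.0, 3.0]
opening: 0.0142
gripper_force: 29.6
j [-0.048  0.537  0.172  2.045 -0.163  0.572  0.671] p [ 0.5621 -0.0888  0.0954]
R [[-0.42, 0.908, 0.001], [0.908, 0.42, 0.0], [-0.0, 0.001, -1.0]] tilt rotvec [ 0.0007  0.0002 -0.    ]
```

```bash
python3 -m creep '[[[0,0,-0.15,0,0,-0.00016,-0.9],[0,0,-0.15,0,0,-0.00016,-0.9],[0,0,-0.15,0,0,-0.00016,-0.9],[0,0,-0.15,0,0,-0.00016,-0.9],[0,0,-0.15,0,0,-0.00016,-0.9],[0,0,-0.15,0,0,-0.00016,-0.9],[0,0,-0.15,0,0,-0.00016,-0.9],[0,0,0,0,0,0,-0.9]]]'
python3 -m creep '[[[0,0,-0.15,0,0,-0.00016,-0.9],[0,0,-0.15,0,0,-0.00016,-0.9],[0,0,-0.15,0,0,-0.00016,-0.9],[0,0,-0.15,0,0,-0.00016,-0.9],[0,0,-0.15,0,0,-0.00016,-0.9],[0,0,-0.15,0,0,-0.00016,-0.9],[0,0,0,0,0,0,-0.9]]]'
python3 w.py;  python3 -c "
from h import *
s=ctrl.sense();print(np.round(s['ft_force'],2),np.round(s['moment'],3))"
```

```text
time_s: 13.65
position: [0.562, -0.0888, 0.0964]
tcp_rot: [0.0, 0.044, 0.999, 0.0]
ft_force: [2.3, 0.1, 2.6]
opening: 0.0144
gripper_force: 29.6
time_s: 14.35
position: [0.562, -0.0887, 0.0972]
tcp_rot: [0.0, -0.394, 0.919, 0.0]
ft_force: [2.1, 0.6, 3.0]
opening: 0.0143
gripper_force: 29.6
j [ 0.351  0.552 -0.376  2.026  0.335  0.623  2.132] p [ 0.562  -0.0887  0.0972]
R [[-0.689, -0.725, 0.0], [-0.725, 0.689, 0.0], [-0.001, 0.0, -1.0]] tilt rotvec [0.     0.0005 0.    ]
[2.07 0.58 3.02] [ 0.133 -0.524  0.028]
```

```bash
python3 -m creep '[[[0,0,0,0,0,0,-0.5],[0,0,0,0,0,0,0],[0,0,0,0,0,0,0],[0,0,0,0,0,0,0],[0,0,0,0,0,-0.01,0],[0,0,0,0,0,-0.015,0],[0,0,0,0,0,-0.015,0],[0,0,0,0,0,-0.015,0],[0,0,0,0,0,-0.01,0],[0,0,0,0,0,0,0]]]'
python3 -m creep '[[[0,0,0,0,0,0,-1],[0,0,0,0,0,0,-1],[0,0,0,0,0,0,-1],[0,0,0,0,0,0,-1],[0,0,0,0,0,0,-1],[0,0,0,0,0,0,-1],[0,0,0,0,0,0,-1]]]'
python3 w.py 0.562 -0.0888 0.150; python3 - <<'E'
from h import *
a,b=imaging.camera("side"),imaging.camera("top");cv2.imwrite("pics/side5.png",a);cv2.imwrite("pics/top5.png",b)
f=lambda x:cv2.convertScaleAbs(cv2.resize(x,(400,600),interpolation=cv2.INTER_CUBIC),alpha=2)
cv2.imwrite("pics/z7.png",np.hstack([f(a[210:330,300:380]),f(b[190:310,370:450])]))
E
```

```text
time_s: 15.35
position: [0.5633, -0.0887, 0.165]
tcp_rot: [0.002, -0.397, 0.918, -0.001]
ft_force: [-0.0, -0.0, 0.0]
opening: 0.0427
gripper_force: 0.0
time_s: 16.05
position: [0.5617, -0.0886, 0.1625]
tcp_rot: [-0.0, -0.397, 0.918, 0.0]
ft_force: [-0.6, 0.6, 0.5]
opening: 0.0003
gripper_force: 0.0
j [ 0.392  0.464 -0.425  1.979  0.273  0.754  2.193] p [ 0.5617 -0.0886  0.1625]
R [[-0.685, -0.729, -0.0], [-0.729, 0.685, 0.0], [0.0, 0.0, -1.0]] tilt rotvec [ 0.0002 -0.0001  0.    ]
tool shift [-0.0001 -0.0004  0.0125]
```

View pics/z7.png

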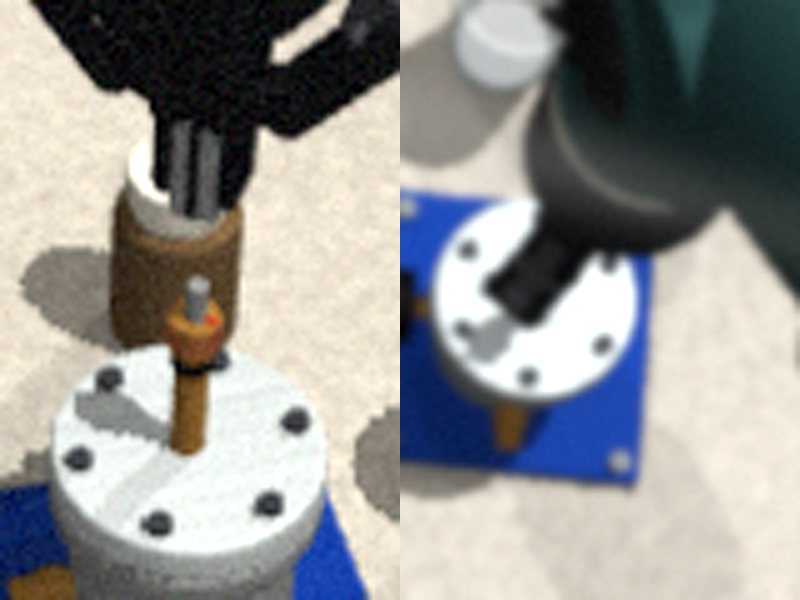

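The nut has clearly climbed: there is now a dark gap over the collar at about side (340,282). The shut fingertips are over the pin, tip at v≈251 and pin top at v≈267, so about 33 mm to go. Guarded descent next.

```bash
python3 -m creep '[[[0,0,0,0,0,0.01,-1],[0,0,0,0,0,0.01,-1],[0,0,0,0,0,0.005,-1],[0,0,0,0,0,0,-1],[0,0,0,0,0,0,-1],[0,0,0,0,0,0,-1]]]'
for i in 1; do python3 -m creep '[[[0,0,0,0,0,0.001,-1],[0,0,0,0,0,0,-1],[0,0,0,0,0,0,-1]]]'; done
python3 -m creep '[[[0,0,0,0,0,0.001,-1],[0,0,0,0,0,0,-1],[0,0,0,0,0,0,-1]]]'
```

```text
time_s: 16.75
position: [0.562, -0.0886, 0.1377]
tcp_rot: [0.0, -0.397, 0.918, -0.0]
ft_force: [-0.5, 0.3, -0.6]
opening: -0.0001
gripper_force: 0.0
time_s: 17.05
position: [0.5618, -0.0886, 0.1367]
tcp_rot: [0.0, -0.397, 0.918, -0.0]
ft_force: [0.0, 0.6, -0.7]
opening: -0.0
gripper_force: 0.0
time_s: 17.35
position: [0.5617, -0.0886, 0.1356]
tcp_rot: [-0.0, -0.397, 0.918, 0.0]
ft_force: [-0.1, -0.7, 0.6]
opening: 0.0001
gripper_force: 0.0
```

```bash
python3 -m creep '[[[0,0,0,0,0,0.001,-1],[0,0,0,0,0,0,-1],[0,0,0,0,0,0,-1]]]' | grep -E 'posi|ft'
python3 -m creep '[[[0,0,0,0,0,0.001,-1],[0,0,0,0,0,0,-1],[0,0,0,0,0,0,-1]]]' | grep -E 'posi|ft'
python3 -m creep '[[[0,0,0,0,0,0.001,-1],[0,0,0,0,0,0,-1],[0,0,0,0,0,0,-1]]]' | grep -E 'posi|ft'
```

```text
position: [0.5617, -0.0886, 0.1345]
ft_force: [0.6, 0.6, 0.2]
position: [0.5617, -0.0886, 0.1335]
ft_force: [-0.1, 0.4, -0.2]
position: [0.5617, -0.0886, 0.1325]
ft_force: [0.2, -0.5, -0.2]
```

```bash
python3 -m creep '[[[0,0,0,0,0,0.001,-1],[0,0,0,0,0,0,-1],[0,0,0,0,0,0,-1]]]' | grep -E 'posi|ft'
python3 -m creep '[[[0,0,0,0,0,0.001,-1],[0,0,0,0,0,0,-1],[0,0,0,0,0,0,-1]]]' | grep -E 'posi|ft'
python3 -m creep '[[[0,0,0,0,0,0.001,-1],[0,0,0,0,0,0,-1],[0,0,0,0,0,0,-1]]]' | grep -E 'posi|ft'
```

```text
position: [0.5617, -0.0886, 0.1315]
ft_force: [0.1, 0.8, 0.5]
position: [0.5616, -0.0886, 0.1305]
ft_force: [0.3, -0.4, -0.7]
position: [0.5617, -0.0886, 0.1295]
ft_force: [-0.2, 0.9, -0.1]
```

```bash
python3 -m creep '[[[0,0,0,0,0,0.001,-1],[0,0,0,0,0,0,-1],[0,0,0,0,0,0,-1]]]' | grep -E 'posi|ft'
python3 -m creep '[[[0,0,0,0,0,0.001,-1],[0,0,0,0,0,0,-1],[0,0,0,0,0,0,-1]]]' | grep -E 'posi|ft'
python3 -m creep '[[[0,0,0,0,0,0.001,-1],[0,0,0,0,0,0,-1],[0,0,0,0,0,0,-1]]]' | grep -E 'posi|ft'
```

```text
position: [0.5617, -0.0886, 0.1285]
ft_force: [0.3, -0.3, -0.0]
position: [0.5618, -0.0886, 0.1276]
ft_force: [0.7, 0.9, 0.0]
position: [0.5619, -0.0886, 0.1268]
ft_force: [-0.1, -0.0, 3.7]
```

Contact is at about 0.127, with 3.7 N.

```bash
python3 -m creep '[[[0,0,0,0,0,0.001,-1],[0,0,0,0,0,0,-1],[0,0,0,0,0,0,-1]]]' | grep -E 'posi|ft'
python3 -m creep '[[[0,0,0,0,0,0.001,-1],[0,0,0,0,0,0,-1],[0,0,0,0,0,0,-1]]]' | grep -E 'posi|ft'
python3 -m creep '[[[0,0,0,0,0,0.001,-1],[0,0,0,0,0,0,-1],[0,0,0,0,0,0,-1]]]' | grep -E 'posi|ft'
```

```text
position: [0.5619, -0.0886, 0.1257]
ft_force: [-0.4, 0.7, 5.9]
position: [0.5619, -0.0886, 0.1247]
ft_force: [-0.7, -0.9, 4.2]
position: [0.5619, -0.0886, 0.1238]
ft_force: [-0.6, -0.4, 5.2]
```

```bash
python3 -m creep '[[[0,0,0,0,0,0.001,-1],[0,0,0,0,0,0,-1],[0,0,0,0,0,0,-1]]]' | grep -E 'posi|ft'
python3 -m creep '[[[0,0,0,0,0,0.0005,-1],[0,0,0,0,0,0,-1],[0,0,0,0,0,0,-1]]]' | grep -E 'posi|ft'
python3 - <<'E'
from h import *
for i in range(6):
    imaging.camera("side"); s=ctrl.sense(); print(np.round(s["ft_force"][2],2),round(s["position"][2],5))
E
```

```text
position: [0.5619, -0.0886, 0.123]
ft_force: [-0.8, 0.1, 7.2]
position: [0.562, -0.0886, 0.1227]
ft_force: [-1.4, -0.1, 8.3]
8.41 0.12274
8.94 0.12274
8.0 0.12276
8.84 0.12276
7.71 0.12274
8.89 0.12275
```

The force is 8.5 N and stiffening, so it's at the stop. I'll add a small margin and hold for over 2 s.

```bash
python3 -m creep '[[[0,0,0,0,0,0.0004,-1],[0,0,0,0,0,0,-1],[0,0,0,0,0,0,-1],[0,0,0,0,0,0,-1]]]' | grep -E 'posi|ft'
for i in 1 2; do python3 -m creep '[[[0,0,0,0,0,0,-1],[0,0,0,0,0,0,-1],[0,0,0,0,0,0,-1],[0,0,0,0,0,0,-1],[0,0,0,0,0,0,-1],[0,0,0,0,0,0,-1],[0,0,0,0,0,0,-1],[0,0,0,0,0,0,-1],[0,0,0,0,0,0,-1],[0,0,0,0,0,0,-1],[0,0,0,0,0,0,-1],[0,0,0,0,0,0,-1]]]'| grep -E 'time|posi|ft'; done
```

```text
position: [0.562, -0.0886, 0.1226]
ft_force: [-1.9, 0.1, 10.6]
time_s: 23.45
position: [0.562, -0.0886, 0.1226]
ft_force: [-2.5, 0.4, 9.9]
time_s: 24.65
position: [0.562, -0.0886, 0.1226]
ft_force: [-1.8, 0.7, 9.8]
```

```bash
python3 -m creep '[[[0,0,0,0,0,-0.002,-1],[0,0,0,0,0,-0.003,-1],[0,0,0,0,0,-0.01,-1],[0,0,0,0,0,-0.02,-1],[0,0,0,0,0,-0.03,-1],[0,0,0,0,0,-0.03,-1],[0,0,0,0,0,-0.02,-1],[0,0,0,0,0,0,-1],[0,0,0,0,0,0,-1],[0,0,0,0,0,0,-1]]]'
python3 - <<'E'
from h import *
a,b=imaging.camera("side"),imaging.camera("top")
o=cv2.imread("pics/side5.png")
f=lambda x:cv2.convertScaleAbs(cv2.resize(x,(400,600),interpolation=cv2.INTER_CUBIC),alpha=2)
cv2.imwrite("pics/z8.png",np.hstack([f(a[250:310,320:360]),f(a[200:440,300:460])]))
d=cv2.absdiff(a,o)[262:350,325:355].max(2);print(d.max(),d.mean())
E
```

```text
time_s: 25.65
position: [0.5604, -0.0887, 0.2352]
tcp_rot: [-0.001, -0.397, 0.918, 0.001]
ft_force: [0.5, -0.5, 0.4]
opening: -0.0001
gripper_force: 0.0
14 3.9606060606060605
```

View pics/z8.png

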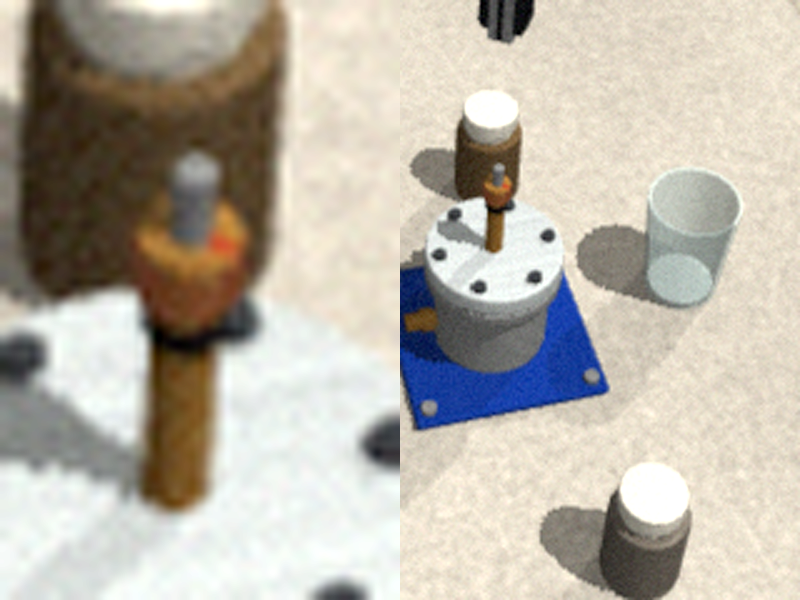

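The picture matches the one before the press, to within noise. The pin is back up at about (339.5,266.5), the nut is still unscrewed, and the bottles and beaker haven't moved.

```bash
python3 -c "
from bench import ctrl; print(ctrl.close_job())"
```

```text
the job is handed in; nothing more can be done
None
```

The cell is vented and the job handed in: I unscrewed the nut by about 4.95 rad and let go, then held the tip at its stop at about 10 N for over 2 s; it sprang back up, the nut stayed unscrewed, and the bottles and beaker were left untouched.

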